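# Feel out the loose drawer partition and set it aside

### The job

One of the three slanted coral partitions in the clear organiser has worked loose in its slot. Feel for it by working the partitions sideways along their slots, without forcing the wedged ones; slide the one that has play from stop to stop, left and right, twice over to be sure, while it is still seated, then draw it out and stand it gently, not dropped, on its foot in the empty compartment of the sky-blue lens tray, leaning on the wall as it likes. Leave the other partitions and everything else where they are.

Things in the scene. Friction and masses are not known exactly. Their poses are not given: they have to be found in the camera images.
- organiser: clear and frosted plastic organiser stuck to the drawer floor, 190 x 136 x 40 mm. Origin: centre of its underside; x across the slots, y along them, z up. Three slots at x = -65, 0 and 65 mm, mouths at z = 32 mm, each 92 mm long, 26 mm deep, 9 mm wide and slanting 20 degrees (upward is toward -x), a partition standing in each. Deck at z = 29 mm, long side walls up to z = 40 mm.
- partition_a: one of three look-alike coral plates with a cream line, standing in the slots (order varies): 6 mm thick, 116 mm wide, 86 mm long above the slot, a hidden narrower tongue below, about 86 g. Leans 27 degrees, top toward the organiser's -x. Body frame starts parallel to the organiser's; origin in the slot's mouth, mid-width. One of the three is loose, two are wedged; only touch tells.
- partition_a_top (a point): middle of that partition's upper edge (mid-thickness), 86 mm up the plate from the slot's mouth. If it is the loose one it slides freely about 6 mm each way along its slot (y), then stops, and lifts out along the slant. If wedged it only flexes about its foot, 1 mm per 4 N at the upper edge, springs back, and cannot be drawn out.
- partition_a_foot (a point): middle of the lower edge of that partition's tongue, 111.5 mm down the plate from its upper edge (25.5 mm below the slot's mouth)
- partition_b: one of three look-alike coral plates with a cream line, standing in the slots (order varies): 6 mm thick, 116 mm wide, 86 mm long above the slot, a hidden narrower tongue below, about 86 g. Leans 27 degrees, top toward the organiser's -x. Body frame starts parallel to the organiser's; origin in the slot's mouth, mid-width. One of the three is loose, two are wedged; only touch tells.
- partition_b_top (a point): middle of that partition's upper edge (mid-thickness), 86 mm up the plate from the slot's mouth. If it is the loose one it slides freely about 6 mm each way along its slot (y), then stops, and lifts out along the slant. If wedged it only flexes about its foot, 1 mm per 4 N at the upper edge, springs back, and cannot be drawn out.
- partition_b_foot (a point): middle of the lower edge of that partition's tongue, 111.5 mm down the plate from its upper edge (25.5 mm below the slot's mouth)
- partition_c: one of three look-alike coral plates with a cream line, standing in the slots (order varies): 6 mm thick, 116 mm wide, 86 mm long above the slot, a hidden narrower tongue below, about 86 g. Leans 27 degrees, top toward the organiser's -x. Body frame starts parallel to the organiser's; origin in the slot's mouth, mid-width. One of the three is loose, two are wedged; only touch tells.
- partition_c_top (a point): middle of that partition's upper edge (mid-thickness), 86 mm up the plate from the slot's mouth. If it is the loose one it slides freely about 6 mm each way along its slot (y), then stops, and lifts out along the slant. If wedged it only flexes about its foot, 1 mm per 4 N at the upper edge, springs back, and cannot be drawn out.
- partition_c_foot (a point): middle of the lower edge of that partition's tongue, 111.5 mm down the plate from its upper edge (25.5 mm below the slot's mouth)
- lens_tray: sky-blue lens tray stuck to the drawer floor, outside 104 x 158 x 70 mm, walls and floor 4 mm. Origin: centre of its underside, x across, y along its length, z up. A full-height wall at x = 0 parts it in two compartments, each 46 mm across and 150 mm long inside; the +x one holds the applicator, the -x one is empty.
- empty_bay (a point): centre of the inner floor of the empty compartment (4 mm above the drawer floor, 66 mm below the rim)
- lens_case_1: white lens case with two round snap lids (green, white), 30 x 65 x 14 mm, lying on the organiser's deck between the first two partitions; origin centre of underside. Bystander.
- lens_case_2: white lens case with blue and white snap lids, 30 x 65 x 14 mm, on the drawer floor; origin centre of underside. Bystander.
- compact_mirror: round steel compact mirror standing open, 74 mm across, 80 mm tall; origin under the centre of its base. Bystander.
- applicator: white lens applicator stick with a blue end, 95 mm long, 14 mm thick, lying in the tray's other compartment; origin under its middle. Bystander.
- solution_bottle: white bottle with blue cap, 54 mm across, 150 mm tall, in the back row; origin centre of underside. Bystander.
- cream_jar: amber jar with aluminium lid, 62 mm across, 55 mm tall, in the back row; origin centre of underside. Bystander.
- comb: black comb, 150 mm long, 5 mm thick, lying on the robot's side of the compact mirror; origin under its middle. Bystander.
Not all that is in view belongs to the job. There is more than one size of the organiser; the job needs the larger.

How it is judged (in metres and radians):
On the way, in this order (a step that is already met when the one before it is completed fails the run):
1. the loose partition, still seated, has been worked along its slot to the organiser's +y side (((y of partition_a in the frame of organiser above 0.0025 m and z of partition_a in the frame of organiser below 0.036 m and horizontal distance between partition_a and organiser below 0.12 m) or (y of partition_b in the frame of organiser above 0.0025 m and z of partition_b in the frame of organiser below 0.036 m and horizontal distance between partition_b and organiser below 0.12 m) or (y of partition_c in the frame of organiser above 0.0025 m and z of partition_c in the frame of organiser below 0.036 m and horizontal distance between partition_c and organiser below 0.12 m))), for 0.05 s.
2. then, still seated, to the -y side (((y of partition_a in the frame of organiser below -0.0025 m and z of partition_a in the frame of organiser below 0.036 m and horizontal distance between partition_a and organiser below 0.12 m) or (y of partition_b in the frame of organiser below -0.0025 m and z of partition_b in the frame of organiser below 0.036 m and horizontal distance between partition_b and organiser below 0.12 m) or (y of partition_c in the frame of organiser below -0.0025 m and z of partition_c in the frame of organiser below 0.036 m and horizontal distance between partition_c and organiser below 0.12 m))), for 0.05 s.
3. and, still seated, back to the +y side (((y of partition_a in the frame of organiser above 0.0025 m and z of partition_a in the frame of organiser below 0.036 m and horizontal distance between partition_a and organiser below 0.12 m) or (y of partition_b in the frame of organiser above 0.0025 m and z of partition_b in the frame of organiser below 0.036 m and horizontal distance between partition_b and organiser below 0.12 m) or (y of partition_c in the frame of organiser above 0.0025 m and z of partition_c in the frame of organiser below 0.036 m and horizontal distance between partition_c and organiser below 0.12 m))), for 0.05 s.
4. the loose partition is drawn right out of its slot (z of any of partition_a, partition_b, partition_c in the frame of organiser above 0.065 m), for 0.1 s.
At the end, for the whole second after the job is handed in: the loose partition stands at rest on its foot in the empty compartment (foot at most 10 mm off its floor, within 35 mm of its mid-length; upper edge over 85 mm high); the firm partitions are within 2 mm, all bystanders within 20 mm of their starts (((x of partition_a_foot in the frame of lens_tray between -0.047 and -0.003 m and y of partition_a_foot in the frame of lens_tray between -0.035 and 0.035 m and z of partition_a_foot in the frame of lens_tray below 0.014 m and height (world z) of partition_a_top above 0.085 m and linear speed of partition_a below 0.02 m/s) or (x of partition_b_foot in the frame of lens_tray between -0.047 and -0.003 m and y of partition_b_foot in the frame of lens_tray between -0.035 and 0.035 m and z of partition_b_foot in the frame of lens_tray below 0.014 m and height (world z) of partition_b_top above 0.085 m and linear speed of partition_b below 0.02 m/s) or (x of partition_c_foot in the frame of lens_tray between -0.047 and -0.003 m and y of partition_c_foot in the frame of lens_tray between -0.035 and 0.035 m and z of partition_c_foot in the frame of lens_tray below 0.014 m and height (world z) of partition_c_top above 0.085 m and linear speed of partition_c below 0.02 m/s)) and (distance of partition_a from where it was at the start of the episode below 0.002 m or distance between partition_a_foot and empty_bay below 0.06 m) and (distance of partition_b from where it was at the start of the episode below 0.002 m or distance between partition_b_foot and empty_bay below 0.06 m) and (distance of partition_c from where it was at the start of the episode below 0.002 m or distance between partition_c_foot and empty_bay below 0.06 m) and distance of each of lens_case_1, lens_case_2, compact_mirror, applicator, solution_bottle, cream_jar, comb from where it was at the start of the episode below 0.02 m); the robot touches nothing.
It fails at once if a partition standing in its slot is forced over sideways by more than 0.06 rad (about 24 N at the upper edge) ((z of partition_a in the frame of organiser below 0.036 m and horizontal distance between partition_a and organiser below 0.12 m and (angle between partition_a's own y axis and vertical above 1.6308 rad or angle between partition_a's own y axis and vertical below 1.5108 rad)) or (z of partition_b in the frame of organiser below 0.036 m and horizontal distance between partition_b and organiser below 0.12 m and (angle between partition_b's own y axis and vertical above 1.6308 rad or angle between partition_b's own y axis and vertical below 1.5108 rad)) or (z of partition_c in the frame of organiser below 0.036 m and horizontal distance between partition_c and organiser below 0.12 m and (angle between partition_c's own y axis and vertical above 1.6308 rad or angle between partition_c's own y axis and vertical below 1.5108 rad))).
It fails at once if a partition is dropped (moves faster than 0.7 m/s with no finger on it) ((linear speed of partition_a above 0.7 m/s and contact force between the fingers and partition_a below 0.05 N) or (linear speed of partition_b above 0.7 m/s and contact force between the fingers and partition_b below 0.05 N) or (linear speed of partition_c above 0.7 m/s and contact force between the fingers and partition_c below 0.05 N)).
It fails at once if a bystander is moved more than 30 mm (distance of any of lens_case_1, lens_case_2, compact_mirror, applicator, solution_bottle, cream_jar, comb from where it was at the start of the episode above 0.03 m).
It also fails if it takes over 72 s, if anything falls off the work surface, if the arm or the gripper's body presses on something with over 40 N, if the wrist force passes 120 N, or if a joint passes its speed limit or range.

### The arm

A 6-joint arm with a two-finger parallel gripper is mounted at the origin on the work surface. World frame = base frame: x ahead of the robot, y to its left, z up, the work surface at z = 0. Lengths are in mm, angles in rad, forces in N, time in s.
With the tool pointing down it reaches from about 325 to 750 mm from the base axis. Payload 7.6 kg.
Tool frame: the origin (TCP) lies between the finger pads; the fingertips stand tcp_to_tips ahead of it and the grasp point (between the pads) lies 3 mm ahead of it (tcp_to_tips is the distance from the TCP to the fingertips, in mm); z points along the fingers, y is the direction in which the jaws open and shut (so a half turn about z gives the same grasp; the last joint's range is limited). The gripper opens to 85 mm and grips with 20 to 120 N. Pads are 22 mm wide; open, the fingers measure 114 mm over their backs; the gripper's body (76 mm by 85 mm) begins 54 mm behind the grasp point. The pads swing forward as they close: fully open they stand 13 mm farther back than shut.
Start: joints at [-1.336, 0.052, 1.401, -0, 1.689, -0.07], TCP at [157.578, -500.812, 253.323] pointing down, gripper open.
Joint ranges: [-2.9, 2.9], [-0.91, 2.17], [0.12, 2.37], [-1.06, 4.2], [0.26, 2.73], [-2.93, 2.93]. Speed limits (rad/s): [2.57, 2.57, 3.01, 3.14, 3.14, 3.14].

### API

Orientations are given as a unit quaternion [x, y, z, w].
In Python, from bench import * gives the robot as it stands. The module is installed in compiled form; this text tells all that it offers.
- The arm moves only by the shell command python3 -m pendant 'ROWS' [FORCE]. ROWS is JSON, one flat list of numbers, 7 for each row, row after row: the turn, a rotation vector about the tool's x, y, z each as a share of 1.5 rad, from -1 to 1, then the shift along the tool's x, y, z each as a share of 2 cm, from -1 to 1, then the closure, from 0 (fully open) to 1 (shut). A call has 1 to 10 rows; each row shifts and turns the commanded pose from where the row before left it, along the tool's axes as they then stand; what a row does not reach is not made up. A row lasts 1/10 s, in which the tool goes at most 50 mm and 8.59 degrees, less where a joint would pass 70% of its speed; a pose out of reach is approached as far as the arm can. A call with a number of a shift or a turn outside -1 to 1 is refused whole. A call with a gripper value outside its range is refused whole. The fingers move at their own pace and stop on an object; FORCE is the grip in N (left out, the last holds). Time passes only in rows, so rows that do not move let the fingers close. It gives the time, the measured TCP pose, the force and the opening at its end, in the units of the state.
- get_state(): the state, without advancing time (a new reading comes with each control period).
- read_camera(name): name is "scene" or "top" or "wrist"; returns (picture, depth): 384x512x3 uint8, blue, green, red; 384x512 float32, mm along the optical axis (not along the pixel's ray), 0 where there is no reading.
- camera_params(name): a dict with "K" (3x3 intrinsics, pixels), "extrinsics" (4x4, takes a point from world to camera coordinates). Camera axes: x right, y up, looking along -z (the intrinsics and any distortion apply to the point x, -y, -z); pixel columns grow to the right and rows downward; lengths in mm; the calibration is good to about 2 mm. A picture is of the moment at which its call begins: read the wrist's pose just before it. camera_params takes no time and is no camera call; for the wrist camera it gives the pose at the moment of the call.
- job_done(): hands the job in, once; it reports no verdict.
Trained networks look in the newest picture that a camera, given by its name, has taken for a name from the list of things; names that differ only in an ending like _2 or _b are one class to them, and where a whole thing is asked for, a point or a joint stands for the part that bears it (a point fixed in the world has none). Each returns a list of dicts, best first, with "score" (0 to 1); they miss things now and then, are a little off and sometimes report something else, mostly with a low value. They report only what shows in the picture. A call takes as long as a camera call. They do not tell look-alikes from the thing itself.
- search_frame(camera, target): "at" ([x, y, z] in mm, in world coordinates, good to about 4 mm: the middle of the surface that is visible of it).
- outline_of(camera, target): "pixels" (384x512 bool, what is visible of it).
- tip_of(camera, target): "at" ([x, y, z] in mm, in world coordinates, good to about 4 mm: a listed point, or the origin of a listed thing).
The state is a dict: "time_s": time; "joints": joint angles; "qd": joint speeds; "joint_efforts": joint torques, N m; "tcp_pos": TCP position; "tool_rot": TCP orientation; "ft_force": force on the tool from outside, world axes, zero at the start; "ft_torque": the same for the moment, N m; "gripper_width": opening from 0.0 (shut) to 1.0 (fully open).
Only numpy, scipy, OpenCV 4.12 (cv2) and the standard library are available. Lean on these libraries where they do the work, as an engineer would, in place of code of your own. Each camera call takes 0.05 s, during which the arm holds its last target. There are 200 camera calls.

## Working session

There is one attempt and no reset: what is moved stays moved. The work goes in short steps, Python scripts to look and compute and a shell command to move; the robot and the scene stay as the last step left them, time stands still between calls to the robot, and variables do not carry over. Pictures are saved under pics/ and viewed, about 8 in all and at most 12, crops included, and the job is handed in when it is done.

```bash
mkdir -p pics
cat > h.py <<'E'
from bench import *
import numpy as np, cv2
from scipy.spatial.transform import Rotation as R
def w2p(cam,p):
    c=camera_params(cam);K=np.array(c["K"]);E=np.array(c["extrinsics"])
    q=E[:3,:3]@np.array(p,float)+E[:3,3];q=np.array([q[0],-q[1],-q[2]]);q=K@q;return q[:2]/q[2]
def cloud(cam,d):
    c=camera_params(cam);K=np.array(c["K"]);E=np.array(c["extrinsics"])
    v,u=np.mgrid[:384,:512];x=(u-K[0,2])/K[0,0]*d;y=(v-K[1,2])/K[1,1]*d
    P=np.stack([x,-y,-d],-1);return (P-E[:3,3])@E[:3,:3]
E
python3 - <<'E'
from h import *
ims=[]
for c in("scene","top"):
    im,d=read_camera(c);cv2.imwrite(f"pics/{c}0.png",im);np.save(f"{c}_d.npy",d);ims.append(im)
    for t in("organiser","partition_a","partition_a_top","lens_tray","empty_bay","lens_case_1","compact_mirror"):
        for f in (tip_of,):
            try:
                for r in f(c,t)[:4]: print(c,t,round(r["score"],2),np.round(r["at"]),np.round(w2p(c,r["at"])))
            except Exception as e: print(c,t,e)
    cp=camera_params(c);E=np.array(cp["extrinsics"]);print(c,"campos",-E[:3,:3].T@E[:3,3])
cv2.imwrite("pics/both.png",cv2.resize(np.hstack(ims),None,fx=.78,fy=.78))
s=get_state();print(s)
E
```

```text
scene organiser 0.85 [ 271. -252.    1.] [139. 197.]
scene partition_a 0.88 [ 621. -192.   31.] [220. 262.]
scene partition_a 0.75 [ 491. -225.   33.] [182. 233.]
scene partition_a 0.7 [ 513. -218.  111.] [184. 216.]
scene partition_a 0.64 [ 551. -212.   31.] [198. 246.]
scene partition_a_top 0.57 [ 450. -235.  110.] [166. 204.]
scene partition_a_top 0.4 [764. 142.  -1.] [362. 244.]
scene lens_tray 0.79 [554. 221.  -0.] [329. 186.]
scene empty_bay 0.82 [528. 222.   6.] [323. 179.]
scene lens_case_1 0.53 [620. -22.  -3.] [276. 238.]
scene lens_case_1 0.51 [ 449. -237.  109.] [165. 204.]
scene campos [1153.89243093 -458.08501691  822.07701111]
top organiser 0.85 [ 552. -208.    3.] [328. 192.]
top organiser 0.51 [621. -21.   2.] [248. 160.]
top partition_a 0.96 [ 555. -210.   35.] [331. 187.]
top partition_a 0.7 [ 620. -192.   33.] [323. 160.]
top partition_a 0.61 [ 486. -224.   30.] [337. 219.]
top partition_a_top 0.96 [ 450. -239.  110.] [353. 231.]
top lens_tray 0.83 [553. 223.   2.] [142. 186.]
top empty_bay 0.68 [530. 224.   3.] [141. 195.]
top empty_bay 0.41 [774. -64.  -0.] [268
[... 330 characters left out ...]
 0.8, 'joints': array([-1.33630249e+00,  5.21904303e-02,  1.40067685e+00, -7.47323097e-08,
        1.68861245e+00, -7.03091073e-02]), 'qd': array([ 4.36850053e-05,  2.18778493e-03, -1.15644108e-03,  1.28407767e-03,
        1.04652356e-03, -7.60777868e-04]), 'joint_efforts': array([-2.04597149e-03, -3.81512117e+01, -3.60297847e+01, -2.80468657e-04,
        1.19168249e-04,  3.15392128e-05]), 'tcp_pos': array([ 157.57745957, -500.81582595,  253.34004526]), 'tool_rot': array([9.88409355e-01, 1.51812201e-01, 4.59289129e-06, 5.62746345e-05]), 'ft_force': array([-0.24128376, -0.28662433, -0.09722564]), 'ft_torque': array([ 0.01017   , -0.04574065,  0.01257063]), 'gripper_width': 0.9995448869621523}
```

View pics/scene0.png

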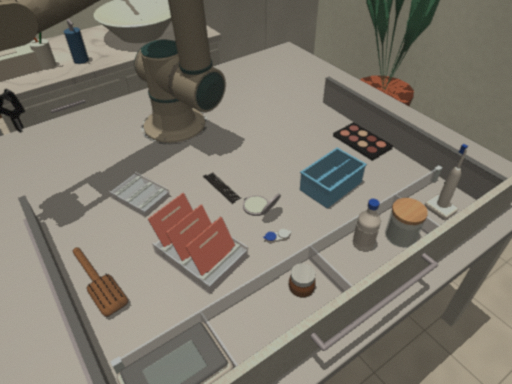

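View pics/top0.png

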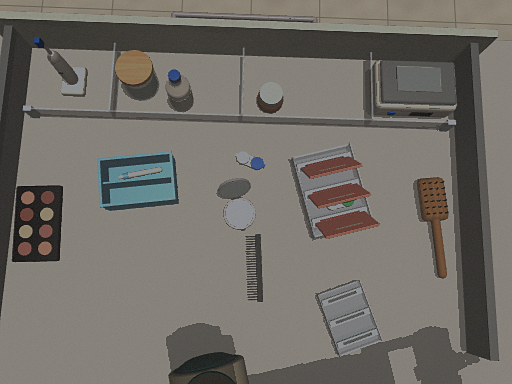

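The scene and top pictures show:
- The larger organiser with three coral plates at top px (328,190) and scene px (200,245).
- A smaller look-alike organiser with no plates at top px (348,317) and scene px (139,193).
- The sky-blue tray at top px (137,180). Its empty bay is the nearer one, px (141,195).

Things that could be mistaken for the target are the small organiser (348,317), the eyeshadow palette (38,228) and the brush (433,200). I choose the larger organiser because it holds the coral plates. Next I fit the plates and the tray from depth and check one crop.

Run:
```python
from h import *
res={}
for c in("scene","top"):
    im=cv2.imread(f"pics/{c}0.png");P=cloud(c,np.load(f"{c}_d.npy"))
    hsv=cv2.cvtColor(im,cv2.COLOR_BGR2HSV);b,g,r=[im[...,i].astype(int) for i in range(3)]
    X,Y,Z=P[...,0],P[...,1],P[...,2]
    m=(r-g>50)&(r-b>45)&(X>380)&(X<680)&(Y<-100)&(Y>-330)&(Z>20)
    n,lab,st,_=cv2.connectedComponentsWithStats(m.astype(np.uint8))
    for i in range(1,n):
        if st[i,4]<60: continue
        Q=P[lab==i]; cen=np.median(Q,0); Q=Q[np.linalg.norm(Q-cen,axis=1)<90]
        cen=Q.mean(0);nv=np.linalg.svd(Q-cen,full_matrices=False)[2][2]; nv*=np.sign(nv[2])
        T=Q[Q[:,2]>np.percentile(Q[:,2],98)-6]
        d=T[:,:2]-T[:,:2].mean(0);u=np.linalg.svd(d)[2][0];u*=np.sign(u[1])
        s=T[:,:2]@u
        mid=T[:,:2].mean(0)+u*((s.max()+s.min())/2-s.mean())
        print(c,"plate",st[i,:5],"n",nv.round(3),"lean",np.degrees(np.arcsin(nv[2])).round(1),"yaw",np.degrees(np.arctan2(nv[1],nv[0])).round(1),"topz",np.percentile(Q[:,2],98).round(1),"mid",mid.round(1),"len",(s.max()-s.min()).round(1),"edgeyaw",np.degrees(np.arctan2(u[1],u[0])).round(1)-90)
    m=(b-r>35)&(X>450)&(X<660)&(Y>100)&(Y<340)&(Z>62)&(Z<78)
    (cx,cy),(w,h),a=cv2.minAreaRect(P[m][:,:2].astype(np.float32));print(c,"tray",cx,cy,w,h,a,P[m][:,2].mean())
im=cv2.imread("pics/top0.png")[130:260,270:400];im2=cv2.imread("pics/scene0.png")[180:290,140:260]
cv2.imwrite("pics/crop.png",np.hstack([cv2.resize(im,(400,400)),cv2.resize(im2,(400,400))]))
```

```text
scene plate [ 149  194   85   81 3258] n [ 0.111 -0.099  0.989] lean 81.4 yaw -41.7 topz 110.6 mid [ 523.5 -223. ] len 133.2 edgeyaw -75.1
scene tray 559.00048828125 223.473388671875 109.92748260498047 164.36045837402344 8.056587219238281 70.21887726246415
top plate [310 164  52  15  65] n [0.958 0.263 0.111] lean 6.4 yaw 15.3 topz 111.6 mid [ 575.6 -204.2] len 113.1 edgeyaw 15.299999999999997
top plate [318 196  44  12  64] n [-0.95  -0.256  0.177] lean 10.2 yaw -164.9 topz 111.9 mid [ 510.7 -212.2] len 93.5 edgeyaw 15.0
top plate [326 223  53  15  71] n [-0.952 -0.259  0.162] lean 9.3 yaw -164.8 topz 112.0 mid [ 450.4 -237.3] len 112.9 edgeyaw 15.400000000000006
top tray 555.9083251953125 222.76742553710938 108.1360092163086 162.45860290527344 7.912056922912598 69.60460327547555
```

View pics/crop.png

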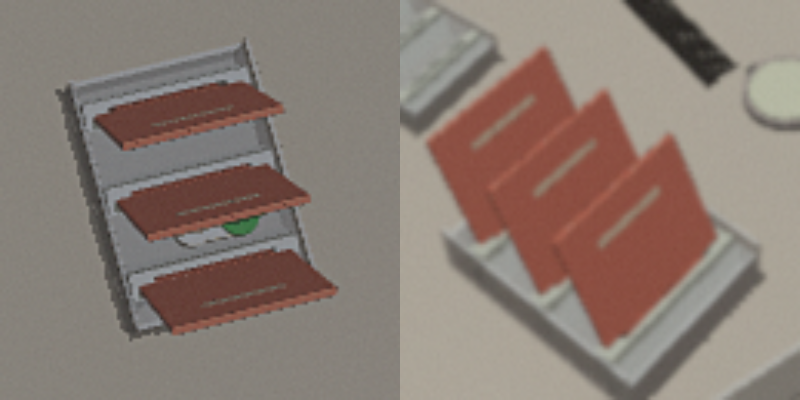

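```bash
cat >> h.py <<'E'
def rot(yaw,lean):
    a,t=np.radians([yaw,lean]);ox=np.array([np.cos(a),np.sin(a),0]);z=np.array([0,0,1.])
    return np.stack([[-np.sin(a),np.cos(a),0],np.cos(t)*ox+np.sin(t)*z,np.sin(t)*ox-np.cos(t)*z],1)
def plan(p,Rt):
    s=get_state();Rc=R.from_quat(s["tool_rot"]).as_matrix();rv=R.from_matrix(Rc.T@Rt).as_rotvec()
    n=int(np.ceil(np.linalg.norm(rv)/.149));d=np.array(p)-s["tcp_pos"]
    print("turn rows",n,"share/row",(rv/1.5/max(n,1)).round(4),"shift tgt-frame mm",(Rt.T@d).round(1),"cur-frame mm",(Rc.T@d).round(1))
T=dict(near=np.array([450,-237,109.5]),mid=np.array([513,-220.5,109.5]),far=np.array([576,-204,109.5]))
E
python3 - <<'E'
from h import *
import bench;print([n for n in dir(bench) if not n.startswith('_')], getattr(bench,'tcp_to_tips',None))
Rt=rot(15,27);plan(T['near']-60*Rt[:,2],Rt)
E
```

```text
['PlanningError', 'camera_params', 'get_state', 'job_done', 'outline_of', 'read_camera', 'search_frame', 'tcp_to_tips', 'tip_of'] 22.0
turn rows 11 share/row [-0.0227  0.0218 -0.0907] shift tgt-frame mm [179.1 247.2 227.4] cur-frame mm [ 330.9 -165.1   90.4]
```

```bash
python3 -m pendant '[-0.0227,0.0218,-0.0907,0,0,0,0.5,-0.0227,0.0218,-0.0907,0,0,0,0.5,-0.0227,0.0218,-0.0907,0,0,0,0.5,-0.0227,0.0218,-0.0907,0,0,0,0.5,-0.0227,0.0218,-0.0907,0,0,0,0.5,-0.0227,0.0218,-0.0907,0,0,0,0.5,-0.0227,0.0218,-0.0907,0,0,0,0.5,-0.0227,0.0218,-0.0907,0,0,0,0.5,-0.0227,0.0218,-0.0907,0,0,0,0.5,-0.0227,0.0218,-0.0907,0,0,0,0.5]' 20
python3 -m pendant '[-0.0227,0.0218,-0.0907,0,0,0,0.5,0,0,0,0.9,1,0.8,0.5,0,0,0,0.9,1,0.8,0.5,0,0,0,0.9,1,0.8,0.5,0,0,0,0.9,1,0.8,0.5,0,0,0,0.9,1,0.8,0.5,0,0,0,0.9,1,0.8,0.5,0,0,0,0.9,1,0.8,0.5,0,0,0,0.9,1,0.8,0.5,0,0,0,0,0,0,0.5]'
python3 - <<'E'
from h import *
Rt=rot(15,27);plan(T['near']-60*Rt[:,2],Rt)
E
```

```text
time_s: 1.8
tcp_pos: [157.4, -500.8, 253.5]
tool_rot: [0.646, 0.732, 0.172, 0.132]
ft_force: [0.9, 0.1, -0.0]
gripper_width: 0.5
time_s: 2.8
tcp_pos: [315.4, -307.3, 211.5]
tool_rot: [0.591, 0.772, 0.186, 0.141]
ft_force: [-0.4, 0.0, 1.1]
gripper_width: 0.5
turn rows 1 share/row [ 0.0001 -0.0018  0.0015] shift tgt-frame mm [33.1 85.7 98.2] cur-frame mm [32.7 85.8 98.3]
```

```bash
python3 -m pendant '[0,0,0,0.27,0.71,0.7,0.5,0,0,0,0.27,0.71,0.7,0.5,0,0,0,0.27,0.71,0.7,0.5,0,0,0,0.27,0.71,0.7,0.5,0,0,0,0.27,0.71,0.7,0.5,0,0,0,0.27,0.71,0.7,0.5,0,0,0,0,0,0,0.5]'
python3 - <<'E'
from h import *
Rt=rot(15,27);plan(T['near']-60*Rt[:,2],Rt)
s=get_state();im,d=read_camera("wrist");cv2.imwrite("pics/w1.png",im)
for k,p in T.items(): print(k,w2p("wrist",p))
P=cloud("wrist",d);Q=(P-s["tcp_pos"])@R.from_quat(s["tool_rot"]).as_matrix()
np.save("w1.npy",Q)
b,g,r=[im[...,i].astype(int) for i in range(3)];m=(r-g>50)&(r-b>45)&(d>0)
n,lab,st,_=cv2.connectedComponentsWithStats(m.astype(np.uint8))
for i in range(1,n):
    if st[i,4]>150:
        q=Q[lab==i];print(st[i],"tool-frame min",np.percentile(q,1,0).round(1),"max",np.percentile(q,99,0).round(1))
        t=q[q[:,2]<np.percentile(q[:,2],2)+6];print(" top strip",np.percentile(t,2,0).round(1),np.percentile(t,98,0).round(1))
E
```

```text
time_s: 3.5
tcp_pos: [416.6, -248.2, 175.1]
tool_rot: [0.592, 0.772, 0.186, 0.141]
ft_force: [0.4, -0.2, -0.0]
gripper_width: 0.496
turn rows 1 share/row [-0.0006 -0.0015  0.0004] shift tgt-frame mm [ 2.2  1.6 14.4] cur-frame mm [ 2.2  1.6 14.4]
near [259.78646442 205.27028812]
mid [339.07651848 191.76865712]
far [401.4247913 181.1518984]
[388 109  23 136 888] tool-frame min [-54.8 113.1 132.4] max [ 57.5 118.8 135.7]
 top strip [-53.5 113.2 132.6] [ 56.1 118.7 135.3]
[330 112  17 137 977] tool-frame min [-42.   55.6 102.7] max [ 57.6  60.9 106. ]
 top strip [-40.9  55.7 102.8] [ 56.9  60.8 105.7]
[ 254  115    9  169 1312] tool-frame min [-54.3  -2.   73.4] max [58.   3.4 76.3]
 top strip [-52.9  -2.   73.5] [57.   3.3 76.1]
```

View pics/w1.png

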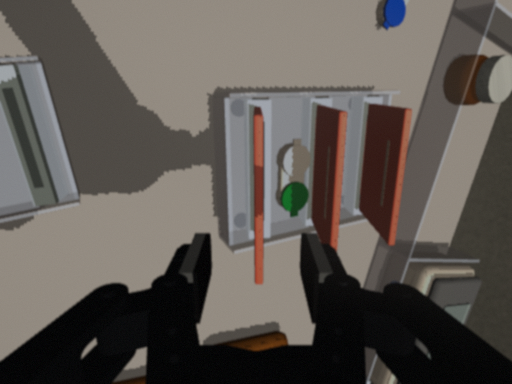

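The wrist picture shows the near plate edge-on at px (258,195), between the fingers at (200,255) and (310,255). The middle and far plates are to its right at (335,180) and (390,170).

```bash
python3 -m pendant '[0,0,0,0.1,0.04,0.86,0.5,0,0,0,0,0,0.86,0.5,0,0,0,0,0,0.86,0.5,0,0,0,0,0,0.86,0.5,0,0,0,0,0,0.43,0.5,0,0,0,0,0,0.43,0.5,0,0,0,0,0,0,0.5]' 20
python3 -m pendant '[0,0,0,0,0,0,1,0,0,0,0,0,0,1,0,0,0,0,0,0,1,0,0,0,0,0,0,1,0,0,0,0,0,0,1,0,0,0,0,0,0,1]' 20; python3 -c "
from h import *;s=get_state();print(s['tcp_pos'],s['ft_force'],s['ft_torque'])"
```

```text
time_s: 4.25
tcp_pos: [453.6, -236.9, 98.9]
tool_rot: [0.592, 0.771, 0.185, 0.141]
ft_force: [-0.3, 0.1, -0.5]
gripper_width: 0.503
time_s: 4.85
tcp_pos: [454.6, -237.0, 100.7]
tool_rot: [0.592, 0.771, 0.186, 0.143]
ft_force: [4.6, 1.0, 5.5]
gripper_width: 0.065
[ 454.57777472 -237.01428198  100.6795414 ] [4.63072563 0.97032637 5.47442129] [ 0.14877036 -0.69450059  0.20054134]
```

```bash
python3 -m pendant '[0,0,0,0.08,0,0,1,0,0,0,0.07,0,0,1,0,0,0,0,0,0,1,0,0,0,0,0,0,1]'; python3 -m pendant '[0,0,0,-0.15,0,0,1,0,0,0,0,0,0,1,0,0,0,0,0,0,1]'
```

```text
time_s: 5.25
tcp_pos: [454.1, -235.4, 100.8]
tool_rot: [0.592, 0.771, 0.185, 0.145]
ft_force: [9.5, -4.8, -0.4]
gripper_width: 0.066
time_s: 5.55
tcp_pos: [454.6, -237.1, 100.7]
tool_rot: [0.592, 0.771, 0.186, 0.143]
ft_force: [3.6, 1.9, 5.4]
gripper_width: 0.061
```

The near plate springs back at about 4 N/mm, so it is wedged. Next I test the middle plate.

```bash
python3 -m pendant '[0,0,0,0,0,0,0.5,0,0,0,0,0,0,0.5,0,0,0,0,0,0,0.5,0,0,0,0,0,0,0.5,0,0,0,0,0,-0.5,0.5,0,0,0,0,0,-1,0.5,0,0,0,0,0,-1,0.5,0,0,0,0,0,-0.5,0.5,0,0,0,0,0,0,0.5]'
python3 -m pendant '[0,0,0,0,0.96,0,0.5,0,0,0,0,0.96,0,0.5,0,0,0,0,0.96,0,0.5,0,0,0,0,0,0,0.5]'
python3 - <<'E'
from h import *
s=get_state();im,d=read_camera("wrist");cv2.imwrite("pics/w2.png",im)
P=cloud("wrist",d);Q=(P-s["tcp_pos"])@R.from_quat(s["tool_rot"]).as_matrix()
b,g,r=[im[...,i].astype(int) for i in range(3)];m=(r-g>50)&(r-b>45)&(d>0)
n,lab,st,_=cv2.connectedComponentsWithStats(m.astype(np.uint8))
for i in range(1,n):
    if st[i,4]>150:
        q=Q[lab==i];t=q[q[:,2]<np.percentile(q[:,2],2)+6];print(st[i]," top strip",np.percentile(t,2,0).round(1),np.percentile(t,98,0).round(1))
E
```

```text
time_s: 6.45
tcp_pos: [427.6, -244.6, 154.7]
tool_rot: [0.592, 0.771, 0.185, 0.143]
ft_force: [-1.0, -0.5, 0.4]
gripper_width: 0.5
time_s: 6.85
tcp_pos: [478.5, -230.0, 179.5]
tool_rot: [0.591, 0.772, 0.186, 0.142]
ft_force: [0.6, -1.2, 0.3]
gripper_width: 0.503
[ 140  113   47  164 2199]  top strip [-30.4 -61.9  49.2] [ 56.9 -56.8  53.6]
[326 113  16 133 925]  top strip [-39.7  52.7 108.3] [ 56.1  57.7 111.1]
[ 251  116   10  167 1244]  top strip [-54.   -4.5  78.7] [56.4  0.3 81.3]
[174 179  20  69 915]  top strip [-30.6 -57.2  79.5] [ -7.  -56.5  87. ]
```

```bash
python3 -m pendant '[0,0,0,0.06,-0.03,0.9,0.5,0,0,0,0,0,0.9,0.5,0,0,0,0,0,0.9,0.5,0,0,0,0,0,0.9,0.5,0,0,0,0,0,0.5,0.5,0,0,0,0,0,0.45,0.5,0,0,0,0,0,0,0.5]' 20
python3 -m pendant '[0,0,0,0,0,0,1,0,0,0,0,0,0,1,0,0,0,0,0,0,1,0,0,0,0,0,0,1,0,0,0,0,0,0,1]' 20
python3 -m pendant '[0,0,0,0.08,0,0,1,0,0,0,0.07,0,0,1,0,0,0,0,0,0,1,0,0,0,0,0,0,1]'; python3 -m pendant '[0,0,0,-0.15,0,0,1,0,0,0,0,0,0,1,0,0,0,0,0,0,1]'
```

```text
time_s: 7.6
tcp_pos: [518.8, -219.2, 100.3]
tool_rot: [0.592, 0.771, 0.187, 0.145]
ft_force: [13.2, 3.0, 7.1]
gripper_width: 0.503
time_s: 8.1
tcp_pos: [517.8, -218.3, 98.7]
tool_rot: [0.592, 0.771, 0.187, 0.143]
ft_force: [15.5, 4.7, -1.5]
gripper_width: 0.061
time_s: 8.5
tcp_pos: [517.2, -216.6, 98.8]
tool_rot: [0.592, 0.771, 0.186, 0.145]
ft_force: [18.6, -1.6, -5.2]
gripper_width: 0.064
time_s: 8.8
tcp_pos: [517.7, -218.4, 98.9]
tool_rot: [0.592, 0.771, 0.187, 0.143]
ft_force: [12.7, 4.9, 2.0]
gripper_width: 0.066
```

The middle plate behaves the same (about 4 N/mm, springs back), so it is wedged. My gripper brushed the near plate at 0.5 closure, so I'll use a narrower opening and a shallower grasp on the far plate.

```bash
python3 -m pendant '[0,0,0,0,0,0,0.72,0,0,0,0,0,0,0.72,0,0,0,0,0,0,0.72,0,0,0,0,0,-0.5,0.72,0,0,0,0,0,-1,0.72,0,0,0,0,0,-1,0.72,0,0,0,0,0,-0.5,0.72,0,0,0,0,0,0,0.72]'
python3 -m pendant '[0,0,0,0,0.96,0,0.72,0,0,0,0,0.96,0,0.72,0,0,0,0,0.96,0,0.72,0,0,0,0,0,0,0.72]'
python3 - <<'E'
from h import *
s=get_state();im,d=read_camera("wrist");cv2.imwrite("pics/w3.png",im)
P=cloud("wrist",d);Q=(P-s["tcp_pos"])@R.from_quat(s["tool_rot"]).as_matrix()
b,g,r=[im[...,i].astype(int) for i in range(3)];m=(r-g>50)&(r-b>45)&(d>0)
n,lab,st,_=cv2.connectedComponentsWithStats(m.astype(np.uint8))
for i in range(1,n):
    if st[i,4]>150:
        q=Q[lab==i];t=q[q[:,2]<np.percentile(q[:,2],2)+6];print(st[i]," top strip",np.percentile(t,2,0).round(1),np.percentile(t,98,0).round(1))
        w=(P[lab==i]);w=w[w[:,2]>np.percentile(w[:,2],98)-5];print("   world",w.mean(0).round(1))
E
```

```text
time_s: 9.6
tcp_pos: [490.0, -226.7, 153.1]
tool_rot: [0.592, 0.771, 0.185, 0.143]
ft_force: [-0.3, 0.3, -0.2]
gripper_width: 0.28
time_s: 10.0
tcp_pos: [540.8, -212.1, 177.7]
tool_rot: [0.591, 0.772, 0.186, 0.142]
ft_force: [-0.3, -0.6, -0.7]
gripper_width: 0.278
[ 141  114   54  175 3801]  top strip [-38.4 -61.1  47.6] [ 55.5 -55.8  52.5]
   world [ 509.7 -210.4  107.5]
[ 252  118   10  167 1287]  top strip [-54.7  -3.9  77.3] [55.6  1.5 80.1]
   world [ 573.4 -200.   107. ]
[   0  158  114  187 6737]  top strip [ -51.2 -118.9   18.2] [  38.4 -113.2   23.9]
   world [ 452.7 -246.   107.5]
```

View pics/w3.png

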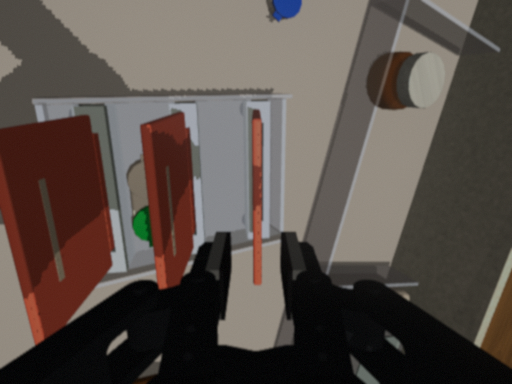

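The far plate is edge-on at px (257,195), centred between the fingers at (222,260) and (290,260). The other two plates stand where they were.

```bash
python3 -m pendant '[0,0,0,0.03,0.02,0.9,0.72,0,0,0,0,0,0.9,0.72,0,0,0,0,0,0.9,0.72,0,0,0,0,0,0.7,0.72,0,0,0,0,0,0.5,0.72,0,0,0,0,0,0.35,0.72,0,0,0,0,0,0,0.72]' 20
python3 -m pendant '[0,0,0,0,0,0,1,0,0,0,0,0,0,1,0,0,0,0,0,0,1,0,0,0,0,0,0,1,0,0,0,0,0,0,1]' 20
python3 -m pendant '[0,0,0,0.08,0,0,1,0,0,0,0.07,0,0,1,0,0,0,0,0,0,1,0,0,0,0,0,0,1]'
```

```text
time_s: 10.75
tcp_pos: [576.7, -201.8, 100.8]
tool_rot: [0.592, 0.771, 0.185, 0.141]
ft_force: [-0.1, -1.4, -0.1]
gripper_width: 0.276
time_s: 11.25
tcp_pos: [577.6, -202.1, 103.0]
tool_rot: [0.592, 0.771, 0.186, 0.143]
ft_force: [3.5, 1.8, 3.4]
gripper_width: 0.068
time_s: 11.65
tcp_pos: [576.9, -200.1, 103.2]
tool_rot: [0.592, 0.771, 0.185, 0.144]
ft_force: [3.6, -3.7, 5.7]
gripper_width: 0.071
```

```bash
python3 -m pendant '[0,0,0,0.1,0,0,1,0,0,0,0,0,0,1,0,0,0,0,0,0,1]';python3 -m pendant '[0,0,0,0.05,0,0,1,0,0,0,0,0,0,1,0,0,0,0,0,0,1]'
```

```text
time_s: 11.95
tcp_pos: [576.3, -198.1, 103.2]
tool_rot: [0.592, 0.771, 0.185, 0.144]
ft_force: [4.5, -2.6, 5.6]
gripper_width: 0.062
time_s: 12.25
tcp_pos: [576.1, -197.2, 103.2]
tool_rot: [0.592, 0.771, 0.185, 0.144]
ft_force: [3.9, -3.2, 5.6]
gripper_width: 0.065
```

The force stays flat at about 5 N while it travels 5 mm, so the far plate is the loose one. I go on to the stop, with a firmer grip.

```bash
python3 -m pendant '[0,0,0,0,0,0,1,0,0,0,0,0,0,1,0,0,0,0.07,0,0,1,0,0,0,0,0,0,1,0,0,0,0,0,0,1]' 50; python3 -m pendant '[0,0,0,0.07,0,0,1,0,0,0,0,0,0,1,0,0,0,0,0,0,1]'
```

```text
time_s: 12.75
tcp_pos: [575.8, -195.9, 103.3]
tool_rot: [0.592, 0.771, 0.185, 0.144]
ft_force: [4.3, -4.5, 5.9]
gripper_width: 0.06
time_s: 13.05
tcp_pos: [575.4, -194.8, 103.3]
tool_rot: [0.592, 0.771, 0.185, 0.144]
ft_force: [3.2, -3.9, 5.5]
gripper_width: 0.059
```

```bash
python3 -m pendant '[0,0,0,0.1,0,0,1,0,0,0,0,0,0,1,0,0,0,0,0,0,1]'
python3 - <<'E'
from h import *
for c in("top","scene"):
    im,d=read_camera(c);im0=cv2.imread(f"pics/{c}0.png");P=cloud(c,d)
    g=lambda i:cv2.cvtColor(i,cv2.COLOR_BGR2GRAY)
    cv2.imwrite(f"pics/{c}1.png",im)
a=lambda c,x,y:np.vstack([cv2.resize(cv2.imread(f"pics/{c}{k}.png")[y:y+65,x:x+110],None,fx=4,fy=4,interpolation=1) for k in "01"])
cv2.imwrite("pics/cmp.png",np.hstack([a("top",290,145),a("scene",160,210)])[:600,:800])
E
```

```text
time_s: 13.35
tcp_pos: [575.1, -193.8, 103.7]
tool_rot: [0.592, 0.771, 0.185, 0.145]
ft_force: [3.8, -7.7, 5.9]
gripper_width: 0.063
```

View pics/cmp.png

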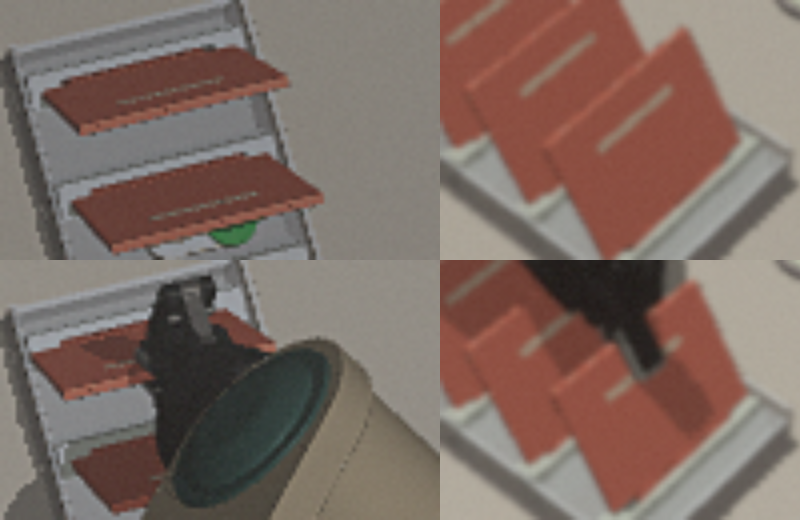

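The comparison shows the far plate shifted to organiser +y: its left edge in the top view went from px 45 to 33 in the enlarged crop, about 7 mm. The force is rising, so it is at the stop. Now the -y side.

```bash
python3 -m pendant '[0,0,0,-0.15,0,0,1,0,0,0,-0.15,0,0,1,0,0,0,-0.15,0,0,1,0,0,0,-0.15,0,0,1,0,0,0,-0.1,0,0,1,0,0,0,0,0,0,1]'; python3 -m pendant '[0,0,0,-0.1,0,0,1,0,0,0,0,0,0,1,0,0,0,0,0,0,1]'; python3 -m pendant '[0,0,0,-0.07,0,0,1,0,0,0,0,0,0,1,0,0,0,0,0,0,1]'
```

```text
time_s: 14.05
tcp_pos: [578.1, -203.5, 102.7]
tool_rot: [0.592, 0.772, 0.187, 0.141]
ft_force: [0.7, 7.1, 8.5]
gripper_width: 0.059
time_s: 14.35
tcp_pos: [578.6, -205.3, 102.7]
tool_rot: [0.592, 0.772, 0.187, 0.141]
ft_force: [1.1, 7.5, 8.4]
gripper_width: 0.056
time_s: 14.65
tcp_pos: [579.0, -206.6, 102.7]
tool_rot: [0.591, 0.772, 0.187, 0.141]
ft_force: [0.7, 6.9, 9.8]
gripper_width: 0.061
```

```bash
python3 -m pendant '[0,0,0,-0.07,0,0,1,0,0,0,0,0,0,1,0,0,0,0,0,0,1]'; python3 -m pendant '[0,0,0,0.15,0,0,1,0,0,0,0.15,0,0,1,0,0,0,0.15,0,0,1,0,0,0,0.15,0,0,1,0,0,0,0.15,0,0,1,0,0,0,0,0,0,1]'; python3 -m pendant '[0,0,0,0.1,0,0,1,0,0,0,0,0,0,1,0,0,0,0,0,0,1]'
```

```text
time_s: 14.95
tcp_pos: [579.3, -207.6, 102.7]
tool_rot: [0.591, 0.772, 0.187, 0.141]
ft_force: [-0.3, 9.1, 9.7]
gripper_width: 0.058
time_s: 15.55
tcp_pos: [575.8, -195.9, 103.3]
tool_rot: [0.592, 0.771, 0.185, 0.144]
ft_force: [2.8, -2.0, 6.2]
gripper_width: 0.058
time_s: 15.85
tcp_pos: [575.4, -194.6, 103.4]
tool_rot: [0.592, 0.771, 0.185, 0.144]
ft_force: [3.6, -4.1, 5.1]
gripper_width: 0.062
```

```bash
python3 -m pendant '[0,0,0,0.07,0,0,1,0,0,0,0,0,0,1,0,0,0,0,0,0,1]'; python3 -m pendant '[0,0,0,-0.15,0,0,1,0,0,0,-0.15,0,0,1,0,0,0,-0.15,0,0,1,0,0,0,-0.15,0,0,1,0,0,0,-0.15,0,0,1,0,0,0,-0.15,0,0,1,0,0,0,0,0,0,1,0,0,0,0,0,0,1]'; python3 -m pendant '[0,0,0,0.1,0,0,1,0,0,0,0.1,0,0,1,0,0,0,0.1,0,0,1,0,0,0,0,0,0,1,0,0,0,0,0,0,1]' 80;python3 - <<'E'
from h import *
s=get_state();r=R.from_quat(s["tool_rot"]).as_matrix();print(s["tcp_pos"],s["ft_force"]@r,r.round(3))
a=np.radians(15);t=np.radians(20);u=np.array([-np.sin(t)*np.cos(a),-np.sin(t)*np.sin(a),np.cos(t)]);print("slant in tool",u@r)
E
```

```text
time_s: 16.15
tcp_pos: [575.1, -194.0, 103.6]
tool_rot: [0.592, 0.771, 0.185, 0.145]
ft_force: [3.0, -5.9, 6.2]
gripper_width: 0.056
time_s: 16.95
tcp_pos: [579.2, -207.6, 102.7]
tool_rot: [0.592, 0.772, 0.187, 0.141]
ft_force: [0.9, 6.9, 9.6]
gripper_width: 0.064
time_s: 17.45
tcp_pos: [578.0, -204.3, 103.2]
tool_rot: [0.592, 0.771, 0.185, 0.144]
ft_force: [3.3, -2.5, 6.0]
gripper_width: 0.058
[ 578.04501592 -204.34285087  103.2451034 ] [-3.24760621  5.03061649 -4.11932259] [[-0.258  0.86   0.441]
 [ 0.966  0.23   0.116]
 [-0.002  0.456 -0.89 ]]
slant in tool [-0.00215215  0.12377976 -0.99230738]
```

```bash
python3 -m pendant '[0,0,0,0,0.025,-0.2,1,0,0,0,0,0.025,-0.2,1,0,0,0,0,0,0,1]'; python3 -m pendant '[0,0,0,0,0.04,-0.3,1,0,0,0,0,0.04,-0.3,1,0,0,0,0,0.04,-0.3,1,0,0,0,0,0.04,-0.3,1,0,0,0,0,0.04,-0.3,1,0,0,0,0,0,0,1]'
```

```text
time_s: 17.75
tcp_pos: [574.6, -203.8, 109.5]
tool_rot: [0.592, 0.771, 0.186, 0.141]
ft_force: [4.0, 1.6, 1.7]
gripper_width: 0.056
time_s: 18.35
tcp_pos: [564.9, -207.2, 138.8]
tool_rot: [0.592, 0.771, 0.185, 0.142]
ft_force: [0.7, -0.9, -1.7]
gripper_width: 0.05
```

```bash
python3 -m pendant '[0,0,0,0,0.06,-0.5,1,0,0,0,0,0.06,-0.5,1,0,0,0,0,0.06,-0.5,1,0,0,0,0,0.06,-0.5,1,0,0,0,0,0.06,-0.5,1,0,0,0,0,0.1,-0.8,1,0,0,0,0,0.1,-0.8,1,0,0,0,0,0.1,-0.8,1,0,0,0,0,0.1,-0.8,1,0,0,0,0,0,0,1]';  python3 - <<'E'
from h import *
im,d=read_camera("scene");cv2.imwrite("pics/s2.png",im)
Rt=rot(8,15)
foot=lambda xf,h:np.array([556,222.7,4+h])+np.array([xf*np.cos(.14),xf*np.sin(.14),0])
L=105.5-0
for h in (120,2): plan(foot(-27,h)-Rt[:,2]*L,Rt)
E
```

```text
time_s: 19.35
tcp_pos: [527.4, -217.8, 249.2]
tool_rot: [0.592, 0.771, 0.185, 0.144]
ft_force: [-0.5, 0.0, -1.3]
gripper_width: 0.053
turn rows 2 share/row [ 0.0703 -0.0141  0.038 ] shift tgt-frame mm [431.8  28.7  29.9] cur-frame mm [424.4  68.4  58.4]
turn rows 2 share/row [ 0.0703 -0.0141  0.038 ] shift tgt-frame mm [431.8  -1.9 143.9] cur-frame mm [424.6  14.7 163.4]
```

View pics/s2.png

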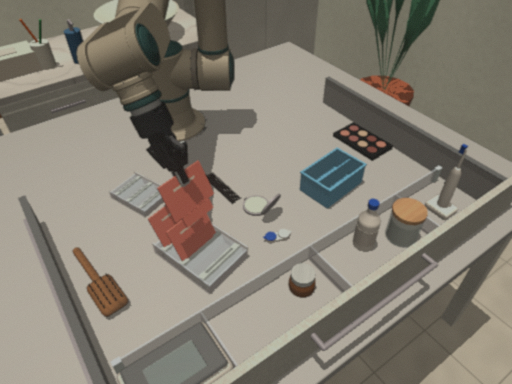

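The plate hangs at px (185,200), clear of its slot. Now I carry it high over to the tray.

```bash
python3 -m pendant '[0.047,-0.0094,0.0253,0,0,0,1,0.047,-0.0094,0.0253,0,0,0,1,0.047,-0.0094,0.0253,0,0,0,1,0,0,0,0.5,0,0,1,0,0,0,1,0,0,1,0,0,0,1,0,0,1,0,0,0,1,0,0,1,0,0,0,1,0,0,1,0,0,0,1,0,0,1,0,0,0,1,0,0,1]'; python3 -m pendant '[0,0,0,1,0,0,1,0,0,0,1,0,0,1,0,0,0,1,0,0,1,0,0,0,1,0,0,1,0,0,0,1,0,0,1,0,0,0,1,0,0,1,0,0,0,1,0,0,1,0,0,0,1,0,0,1,0,0,0,1,0,0,1,0,0,0,1,0,0,1]';python3 -m pendant '[0,0,0,1,0,0,1,0,0,0,1,0,0,1,0,0,0,1,0,0,1,0,0,0,0.6,0,0,1,0,0,0,0.4,0,0,1,0,0,0,0,0,0,1,0,0,0,0,0,0,1]';python3 - <<'E'
from h import *
Rt=rot(8,15)
foot=lambda xf,h:np.array([556,222.7,4+h])+np.array([xf*np.cos(.14),xf*np.sin(.14),0])
for h in (120,2): plan(foot(-27,h)-Rt[:,2]*105.5,Rt)
s=get_state();im,d=read_camera("wrist");cv2.imwrite("pics/w4.png",im)
r=R.from_quat(s["tool_rot"]).as_matrix();P=cloud("wrist",d);Q=(P-s["tcp_pos"])@r
b,g,rr=[im[...,i].astype(int) for i in range(3)];m=(rr-g>50)&(rr-b>45)&(d>0)&(d<350)
q=Q[m];print("plate in tool",np.percentile(q,1,0).round(1),np.percentile(q,99,0).round(1))
m=(b-rr>35)&(d>0);p=P[m];p=p[(p[:,2]>60)&(p[:,2]<80)];print(cv2.minAreaRect(p[:,:2].astype(np.float32)),p.mean(0))
c,dd=read_camera("scene")[0],0;cv2.imwrite("pics/s3.png",c)
cv2.imwrite("pics/ws.png",np.hstack([cv2.resize(im,(400,300)),cv2.resize(c[100:280,230:470],(400,300))]))
E
```

```text
time_s: 20.4
tcp_pos: [508.3, -86.9, 245.0]
tool_rot: [0.65, 0.749, 0.099, 0.084]
ft_force: [-0.2, -0.9, -0.4]
gripper_width: 0.053
time_s: 21.4
tcp_pos: [480.0, 111.0, 245.3]
tool_rot: [0.65, 0.749, 0.099, 0.083]
ft_force: [-0.1, 0.8, -1.0]
gripper_width: 0.051
time_s: 22.1
tcp_pos: [469.8, 188.6, 246.4]
tool_rot: [0.65, 0.749, 0.098, 0.084]
ft_force: [0.1, -0.4, -0.2]
gripper_width: 0.054
turn rows 1 share/row [-0.0019 -0.0012  0.0002] shift tgt-frame mm [21.8 29.3 29.1] cur-frame mm [21.7 29.4 29. ]
turn rows 1 share/row [-0.0019 -0.0012  0.0002] shift tgt-frame mm [ 21.8  -1.2 143. ] cur-frame mm [ 21.5  -0.8 143.1]
plate in tool [-33.9  -2.9  -6.9] [ 55.7 253.5 220.1]
((689.8247680664062, 206.26199340820312), (182.03524780273438, 416.0464172363281), 82.77698516845703) [556.55369911 235.87329361  68.74776397]
```

View pics/ws.png

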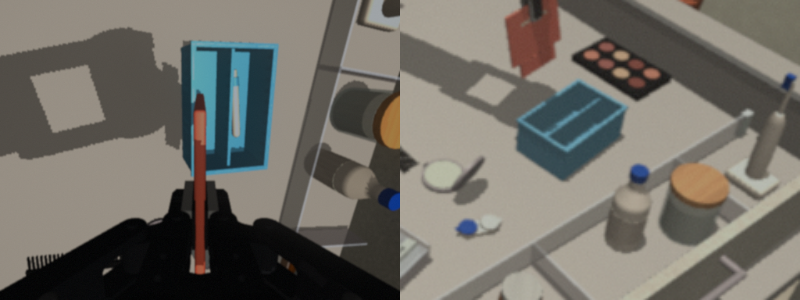

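```bash
python3 -m pendant '[0,0,0,0.36,0.58,0.5,1,0,0,0,0.36,0.58,0.5,1,0,0,0,0.36,0.58,0.4,1,0,0,0,0,0,0,1,0,0,0,0,0,0,1]';python3 - <<'E'
from h import *
Rt=rot(8,15)
s=get_state()
for c in("wrist","scene"):
    im,d=read_camera(c);P=cloud(c,d)
    b,g,rr=[im[...,i].astype(int) for i in range(3)]
    m=(b-rr>35)&(d>0)&(abs(P[...,0]-556)<85)&(abs(P[...,1]-223)<110)&(abs(P[...,2]-69)<5)
    a=np.radians(8);q=P[m]-[556,222.7,0];x=q[:,0]*np.cos(a)+q[:,1]*np.sin(a);y=-q[:,0]*np.sin(a)+q[:,1]*np.cos(a)
    print(c,m.sum(),"tray-frame x",np.percentile(x,[1,99]).round(1),"y",np.percentile(y,[1,99]).round(1))
    h,e=np.histogram(x[abs(y)<60],bins=np.arange(-60,62,4));print(dict(zip(e[:-1],h)))
    cv2.imwrite(f"pics/{c}5.png",im)
for h in (0,): plan(np.array([556,222.7,4+h])+(-21)*np.array([np.cos(.14),np.sin(.14),0])-Rt[:,2]*105.5,Rt)
E
```

```text
time_s: 22.7
tcp_pos: [507.1, 215.5, 228.3]
tool_rot: [0.651, 0.748, 0.098, 0.084]
ft_force: [0.2, 0.3, -0.3]
gripper_width: 0.057
wrist 3524 tray-frame x [-54.7  53.4] y [-78.7  81.5]
{np.int64(-60): np.int64(0), np.int64(-56): np.int64(451), np.int64(-52): np.int64(537), np.int64(-48): np.int64(0), np.int64(-44): np.int64(0), np.int64(-40): np.int64(0), np.int64(-36): np.int64(0), np.int64(-32): np.int64(0), np.int64(-28): np.int64(0), np.int64(-24): np.int64(0), np.int64(-20): np.int64(0), np.int64(-16): np.int64(0), np.int64(-12): np.int64(0), np.int64(-8): np.int64(0), np.int64(-4): np.int64(0), np.int64(0): np.int64(0), np.int64(4): np.int64(0), np.int64(8): np.int64(0), np.int64(12): np.int64(0), np.int64(16): np.int64(0), np.int64(20): np.int64(0), np.int64(24): np.int64(0), np.int64(28): np.int64(0), np.int64(32): np.int64(0), np.int64(36): np.int64(0), np.int64(40): np.int64(0), np.int64(44): np.int64(225), np.int64(48): np.int64(502), np.int64(52): np.int64(170), np.int64(56): np.int64(0)}
scene 307 tray-frame x [-51.6  57.6] y [-80.5  81.3]
{np.int64(-60): np.int64(0), np
[... 214 characters left out ...]
int64(0), np.int64(-24): np.int64(0), np.int64(-20): np.int64(0), np.int64(-16): np.int64(0), np.int64(-12): np.int64(0), np.int64(-8): np.int64(0), np.int64(-4): np.int64(0), np.int64(0): np.int64(0), np.int64(4): np.int64(0), np.int64(8): np.int64(0), np.int64(12): np.int64(0), np.int64(16): np.int64(0), np.int64(20): np.int64(0), np.int64(24): np.int64(0), np.int64(28): np.int64(0), np.int64(32): np.int64(0), np.int64(36): np.int64(0), np.int64(40): np.int64(0), np.int64(44): np.int64(0), np.int64(48): np.int64(21), np.int64(52): np.int64(45), np.int64(56): np.int64(21)}
turn rows 1 share/row [-0.0015 -0.0012 -0.0002] shift tgt-frame mm [  0.3 -30.7 119.1] cur-frame mm [  0.  -30.4 119.2]
```

```bash
python3 -m pendant '[0,0,0,0,-0.128,0.5,1,0,0,0,0,-0.128,0.5,1,0,0,0,0,-0.128,0.5,1,0,0,0,0,-0.128,0.5,1,0,0,0,0,-0.128,0.5,1,0,0,0,0,-0.128,0.5,1,0,0,0,0,0,0,1]';python3 -m pendant '[0,0,0,0,-0.128,0.5,1,0,0,0,0,-0.128,0.5,1,0,0,0,0,-0.128,0.5,1,0,0,0,0,-0.128,0.5,1,0,0,0,0,0,0,1]';python3 -c "
from h import *
im,d=read_camera('scene');w,_=read_camera('wrist');cv2.imwrite('pics/ws2.png',np.hstack([cv2.resize(w,(400,300)),cv2.resize(im[130:220,280:400],(400,300))]))"
```

```text
time_s: 23.5
tcp_pos: [506.9, 215.9, 164.2]
tool_rot: [0.651, 0.749, 0.097, 0.083]
ft_force: [0.1, -0.5, -0.9]
gripper_width: 0.056
time_s: 24.0
tcp_pos: [507.1, 216.0, 122.9]
tool_rot: [0.651, 0.749, 0.096, 0.083]
ft_force: [-0.5, -1.4, -0.5]
gripper_width: 0.055
```

View pics/ws2.png

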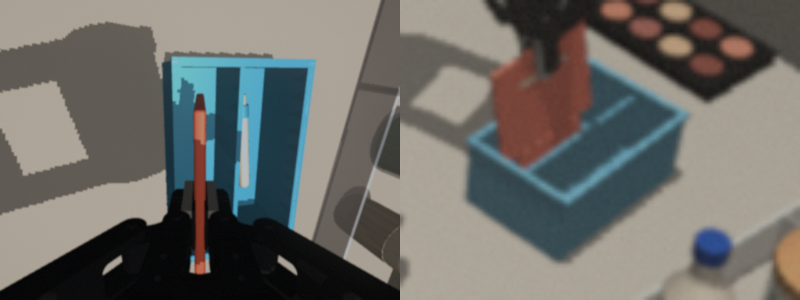

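The plate is inside the empty bay, wrist px (200,170), with no contact. I lower it slowly to the floor.

```bash
python3 -m pendant '[0,0,0,0,-0.05,0.2,1,0,0,0,0,-0.05,0.2,1,0,0,0,0,-0.05,0.2,1,0,0,0,0,0,0,1]';python3 -m pendant '[0,0,0,0,-0.025,0.1,1,0,0,0,0,-0.013,0.05,1,0,0,0,0,0,0,1]';python3 -m pendant '[0,0,0,0,-0.013,0.05,1,0,0,0,0,-0.013,0.05,1,0,0,0,0,0,0,1]'
```

```text
time_s: 24.5
tcp_pos: [507.8, 216.2, 112.0]
tool_rot: [0.65, 0.749, 0.098, 0.084]
ft_force: [-0.8, -1.1, -1.9]
gripper_width: 0.051
time_s: 24.8
tcp_pos: [508.2, 216.4, 109.7]
tool_rot: [0.65, 0.749, 0.098, 0.084]
ft_force: [0.8, 0.2, -0.7]
gripper_width: 0.052
time_s: 25.1
tcp_pos: [508.2, 216.4, 107.6]
tool_rot: [0.65, 0.749, 0.098, 0.084]
ft_force: [-1.3, -0.2, -0.8]
gripper_width: 0.051
```

```bash
for i in 1 2; do python3 -m pendant '[0,0,0,0,-0.013,0.05,1,0,0,0,0,0,0,1,0,0,0,0,0,0,1]' | grep -E "pos|force"; done; python3 -m pendant '[0,0,0,0,-0.013,0.05,1,0,0,0,0,0,0,1,0,0,0,0,0,0,1]'
```

```text
tcp_pos: [508.4, 216.4, 106.8]
ft_force: [-0.3, -0.2, -0.4]
tcp_pos: [508.8, 216.6, 106.7]
ft_force: [-1.3, -1.3, 4.7]
time_s: 26.0
tcp_pos: [509.3, 216.7, 106.6]
tool_rot: [0.65, 0.748, 0.1, 0.085]
ft_force: [-2.1, -2.0, 9.4]
gripper_width: 0.055
```

Foot is on the floor. I ease it toward the wall until it touches, so that it barely falls when released.

```bash
python3 -m pendant '[0,0,0,0,0.013,-0.06,1,0,0,0,0,-0.1,-0.027,1,0,0,0,0,-0.1,-0.027,1,0,0,0,0,0,0,1]'; for i in 1 2; do python3 -m pendant '[0,0,0,0,-0.08,-0.02,1,0,0,0,0,0,0,1,0,0,0,0,0,0,1]' | grep -E "pos|force"; done
```

```text
time_s: 26.4
tcp_pos: [504.4, 216.0, 106.6]
tool_rot: [0.65, 0.748, 0.099, 0.085]
ft_force: [1.2, 0.3, 5.7]
gripper_width: 0.051
tcp_pos: [502.9, 215.7, 106.6]
ft_force: [1.8, 0.4, 5.5]
tcp_pos: [501.5, 215.5, 106.5]
ft_force: [4.6, -0.1, 5.8]
```

```bash
python3 -m pendant '[0,0,0,0,0,0,0.85,0,0,0,0,0,0,0.75,0,0,0,0,0,0,0.7,0,0,0,0,0,0,0.7,0,0,0,0,0,0,0.7]' 20; python3 -m pendant '[0,0,0,0,0,-0.3,0.7,0,0,0,0,0,-0.5,0.7,0,0,0,0,0,-1,0.7,0,0,0,0,0,-1,0.7,0,0,0,0,0,-1,0.7,0,0,0,0,0,-1,0.7,0,0,0,0,0,-1,0.7,0,0,0,0,0,-1,0.7,0,0,0,0,0,0,0.7]'
python3 - <<'E'
from h import *
ims=[]
for c in("scene","top"):
    im,d=read_camera(c);ims.append(im);P=cloud(c,d);b,g,r=[im[...,i].astype(int) for i in range(3)]
    m=(r-g>50)&(r-b>45)&(abs(P[...,0]-540)<70)&(abs(P[...,1]-223)<90)&(P[...,2]>40)
    q=P[m];print(c,m.sum());
    if m.sum()>20: print(np.percentile(q,2,0).round(),np.percentile(q,98,0).round())
    print([ (round(r["score"],2),np.round(r["at"])) for r in tip_of(c,"partition_a_foot")[:3]],[ (round(r["score"],2),np.round(r["at"])) for r in tip_of(c,"partition_a")[:4]])
cv2.imwrite("pics/end.png",np.hstack([cv2.resize(ims[0],(400,300)),cv2.resize(ims[1],(400,300))]))
E
```

```text
time_s: 27.5
tcp_pos: [500.5, 215.3, 105.4]
tool_rot: [0.65, 0.749, 0.098, 0.084]
ft_force: [0.2, -0.7, -0.3]
gripper_width: 0.301
time_s: 28.4
tcp_pos: [467.0, 210.7, 241.6]
tool_rot: [0.65, 0.748, 0.101, 0.086]
ft_force: [0.5, -0.0, 1.0]
gripper_width: 0.297
scene 347
[500. 161.  44.] [529. 266. 114.]
[] [(0.97, array([ 553., -209.,   29.])), (0.66, array([526., 221.,  30.]))]
top 36
[497. 158. 108.] [508. 230. 114.]
[(0.69, array([ 501., -225.,   11.]))] [(0.79, array([529., 219.,  28.])), (0.73, array([ 488., -226.,   31.])), (0.67, array([771., -64.,  -1.])), (0.62, array([ 552., -210.,   33.]))]
```

View pics/end.png

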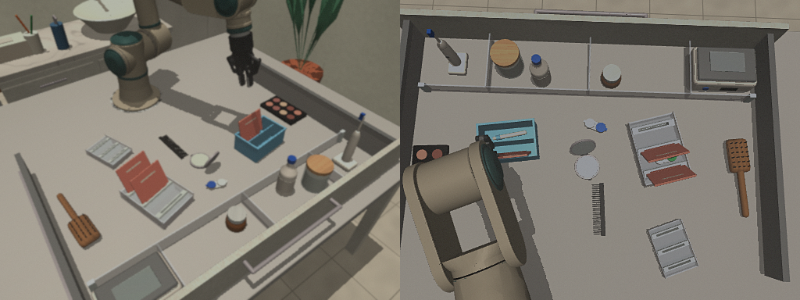

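The end picture shows the plate standing in the near bay, scene px (250,125), leaning on the wall. The gripper is clear and everything else is in place.

```bash
python3 -c "
from bench import *
print(job_done())"
```

```text
the job is handed in; nothing more can be done
None
```

The loose partition is standing on its foot in the tray's empty compartment, and I handed the job in at about 28.5 s of the 72 s allowed. `job_done()` gives no verdict.

**Finding the loose one:** I gripped each partition near its top and moved it sideways. The near and middle ones sprang back at about 4 N/mm, so they are wedged. The far one slid freely at about 5 N.

**Working and moving it:** I slid the far one +y, -y, +y, -y over about 13 mm. The end forces rose only a little (to about 9 N on the first pass, less on the last -y one), so the last stops are less certain. I then drew it out along the slant, lowered it until the foot touched the floor, eased it against the wall and let go.

**Last checks:**
- **Placed partition:** its upper edge is at about 113 mm and it leans about 15° on the near wall. I did not measure the foot directly, because the foot detector missed it there.
- **Firm partitions:** the network puts them at (552, -210) and (488, -226) mm, against (555, -210) and (486, -224) before. Its error of about 4 mm is too coarse to confirm the 2 mm limit.
- **Bystanders:** they looked unmoved in the final picture, though I did not measure them.
- **Gripper:** clear of everything, with near-zero wrist force.

**One flaw:** while I was testing the middle partition, something pressed on the gripper with about 13–15 N, most likely the near partition. The near partition showed no shift in the next wrist view.

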